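# Seat a master pattern plate on the pins of a carving fixture

## Task

Pick up the plywood master pattern by the square wooden block in its middle and lower it over the two upright pins of the carving fixture, the round hole over the thick pin and the oblong slot over the thin one, until the plate rests flush on the fixture's bed. The pins are locked somewhere along the fixture's slot, so find by touch or by eye where they stand, and keep hold of the plate until it is down on the bed, then let go. Leave the mallet, chisel and offcut where they lie.

Things in the scene. Friction and masses are not known exactly. Their poses are not given: they have to be found in the camera images.
- pattern: Master pattern, loose, flat on the bench: plywood plate 90 (x) x 190 (y) x 12 mm thick, about 0.4 kg, with a short turned wooden leg section fixed lengthwise (along y) on its top. Origin: centre of the plate's underside, z up. The leg's turned ends, up to 26 mm thick, tops at z 39 mm, reach to y = +-52 mm.
- pattern_grip (a point): Middle of the pattern's square wooden block (the leg's middle part), at z = 31 mm above the plate's underside. The block is 30 mm wide in x, 44 mm long in y, and stands from the plate's top (z 12 mm) to z 50 mm. Axes as the pattern's.
- pattern_hole (a point): Centre of the plate's round through hole, 22 mm diameter, at the plate's underside: x 0, y +70 mm in the pattern's frame.
- pattern_slot (a point): Centre of the plate's oblong through slot, 16 mm (x) by 24 mm (y), at the plate's underside: x 0, y -70 mm in the pattern's frame.
- bed: Carving fixture fixed to the bench, 130 (x) x 300 (y) x 30 mm high: two flat grey rails, each 50 mm wide, with a 30 mm wide dark slot between them along y. Origin: centre of its underside, z up; the flat top is at z = 30 mm. A steel bar with two upright pins is locked in the slot, its top 3.5 mm below the bed's top.
- bed_top (a point): Centre of the bed's flat top. Thick pin: 20 mm diameter, tip 32.5 mm above this, towards +y. Thin pin: 14 mm diameter, tip 24.5 mm above, towards -y. Both on x = 0, 140 mm apart, the top 6 mm tapering by 3 mm per side. Their midpoint is locked anywhere from y = -25 to +25 mm of this point (thick pin at y = 45 to 95 mm); the place is not reported.
- mallet: Bystander: rubber mallet lying down, black cylindrical head 64 mm diameter x 110 mm long, wooden handle 26 mm thick; 275 mm long overall. Origin on the bench under the handle, 142 mm from the far face of the head; handle along -x.
- chisel: Bystander: wood chisel, wooden handle 32 mm thick along -x, blade 24 mm wide along +x, 235 mm overall. Origin on the bench under the joint of handle and blade.
- offcut: Bystander: wooden offcut 50 (x) x 160 (y) x 40 mm high. Origin: centre of its underside.
Mind the look-alikes: they are no part of the job. Several things have the shape of the pattern; the one meant has the colours described above.

How it is judged:
By the outcome, as a careful person would: the job done as asked, in the order asked, and still so for the second after the job is handed in, with the robot touching nothing.
It also fails if it takes over 61 s, if anything falls off the work surface, if the arm or the gripper's body presses on something with over 40 N, if the wrist force passes 120 N, or if a joint passes its speed limit or range.

## Robot

A 6-joint arm with a two-finger parallel gripper is mounted at the origin on the work surface. World frame = base frame: x ahead of the robot, y to its left, z up, the work surface at z = 0. Lengths are in mm, angles in rad, forces in N, time in s.
With the tool pointing down it reaches from about 400 to 925 mm from the base axis. Payload 12.5 kg.
Tool frame: the origin (TCP) lies between the finger pads; the fingertips stand 14 mm ahead of it and the grasp point (between the pads) lies 5 mm behind it; x points along the fingers, y is the direction in which the jaws open and shut, and the axes are right-handed (so a half turn about x gives the same grasp; the last joint's range is limited). The gripper opens to 95 mm and grips with 3 to 60 N. Pads are 20 mm wide; open, the fingers measure 119 mm over their backs; the gripper's body (75 mm by 180 mm) begins 59 mm behind the grasp point.
Start: joints at [-1.433, 0.491, 1.559, -0, 1.092, -0.106], TCP at [150.892, -606.528, 228.661] pointing down, gripper open.
Joint ranges: [-3.1, 3.1], [-0.84, 2.19], [0.05, 2.79], [-1.13, 4.28], [0.06, 2.93], [-2.69, 2.69]. Speed limits (rad/s): [2.22, 2.22, 2.79, 3.14, 3.14, 3.14].

## Interface

Orientations are given as [roll, pitch, yaw] about the fixed x, y, z axes, in that order (R = Rz(yaw) Ry(pitch) Rx(roll)).
In Python, from cell import env, cams gives the robot as it stands.
- The arm moves only by the tool carry_out, never from a script. Its arguments are lists of equal length, an entry for each row: "grip": the closure, from -1 (fully open) to 1 (shut); "linear": the shift along the tool's x, y, z scaled (see below), a list of three; "turn": the turn about the tool's x scaled (see below). In form: {"grip": [grip, ...], "linear": [[tx, ty, tz], ...], "turn": [turn, ...]}. A call has 1 to 5 rows; each row shifts and turns the commanded pose from where the row before left it, along the tool's axes as they then stand; what a row does not reach is not made up. The controller multiplies each number of a shift by 0.5 m and each number of a turn by 180 degrees. A row lasts 1/10 s, in which the tool goes at most 50 mm and 8.59 degrees, less where a joint would pass 70% of its speed; a pose out of reach is approached as far as the arm can. A call with a number of a shift or a turn outside -1 to 1 is refused whole. A call with a gripper value outside its range is refused whole. The fingers move at their own pace and stop on an object; the grip force is fixed at half the most. Time passes only in rows, so rows that do not move let the fingers close. It gives the time, the measured TCP pose, the force and the opening at its end, in the units of the state.
- env.state(): the state, without advancing time (a new reading comes with each control period).
- cams.read_camera(name): name is "scene" or "side" or "wrist"; returns the picture (420x560x3 uint8, blue, green, red); there is no depth.
- cams.camera_info(name): a dict with "fx", "fy", "cx", "cy" (pixels), "view" (4x4, takes a point from world to camera coordinates). Camera axes: x right, y down, z forward; pixel columns grow to the right and rows downward; lengths in mm; the calibration is good to about 2 mm. A picture is of the moment at which its call begins: read the wrist's pose just before it. camera_info takes no time and is no camera call; for the wrist camera it gives the pose at the moment of the call.
- env.job_done(): hands the job in, once; it reports no verdict.
The state is a dict: "t": time; "joints": joint angles; "qvel": joint speeds; "tau": joint torques, N m; "eef_pos": TCP position; "tcp_rot": TCP orientation; "ft_force": force on the tool from outside, world axes, zero at the start; "moment": the same for the moment, N m; "opening": opening from 0.0 (shut) to 1.0 (fully open).
Only numpy, scipy, OpenCV 4.12 (cv2) and the standard library are available. Lean on these libraries where they do the work, as an engineer would, in place of code of your own. Each camera call takes 0.05 s, during which the arm holds its last target. There are 200 camera calls.

## Working session

There is one attempt and no reset: what is moved stays moved. The work goes in short steps, Python scripts to look and compute and a tool call to move; the robot and the scene stay as the last step left them, time stands still between calls to the robot, and variables do not carry over. Pictures are saved under pics/ and viewed, about 8 in all and at most 12, crops included, and the job is handed in when it is done.

Besides the shell and the picture viewer there is one more tool, called after "Call:" as name(argument=value, ...) on one line, values as JSON. carry_out: Moves the arm, as the interface text tells. Shifts and turns lie within -1 to 1; 1 stands for 0.5 m of shift or 180 degrees of turn. Its arguments: {"type":"object","properties":{"grip":{"type":"array"},"linear":{"type":"array"},"turn":{"type":"array"}},"required":["grip","linear","turn"]}

```bash
ls; mkdir -p pics
python3 - <<'E'
from cell import env,cams
import cv2,numpy as np
a=cams.read_camera("scene");b=cams.read_camera("side")
cv2.imwrite("pics/scene.png",a);cv2.imwrite("pics/side.png",b)
print({k:np.round(v,3).tolist() if not isinstance(v,float) else v for k,v in env.state().items()})
for n in("scene","side","wrist"):
  i=cams.camera_info(n);print(n,i["fx"],i["cx"],i["cy"],np.round(np.linalg.inv(i["view"]),3).tolist())
E
```

```text
pics
{'t': 0.1, 'joints': [-1.433, 0.491, 1.559, -0.0, 1.092, -0.106], 'qvel': [0.001, 0.0, -0.001, 0.0, 0.003, -0.001], 'tau': [0.003, -61.363, -25.861, 0.069, 0.047, -0.0], 'eef_pos': [150.859, -606.309, 228.127], 'tcp_rot': [-1.675, 1.57, 1.71], 'ft_force': [-0.025, 0.06, -0.306], 'moment': [-0.077, -0.041, 0.003], 'opening': 1.0013935206349425}
scene 443.92230979906276 282.4618579474605 199.4616784949876 [[0.302, 0.779, -0.549, 1207.78], [0.953, -0.253, 0.165, -112.585], [-0.01, -0.573, -0.819, 1021.748], [0.0, 0.0, 0.0, 1.0]]
side 463.48830368693103 282.9113970095364 215.66758985048145 [[-0.976, -0.149, 0.156, 394.398], [-0.214, 0.594, -0.776, 984.462], [0.023, -0.791, -0.612, 790.032], [0.0, 0.0, 0.0, 1.0]]
wrist 290.3307207385657 281.4102032125935 212.96336737583493 [[0.243, -0.934, -0.263, 226.372], [-0.97, -0.234, -0.064, -587.477], [-0.001, 0.271, -0.963, 384.731], [0.0, 0.0, 0.0, 1.0]]
```

View pics/scene.png

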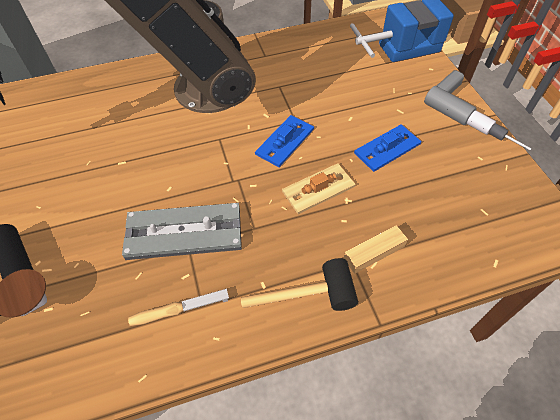

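View pics/side.png

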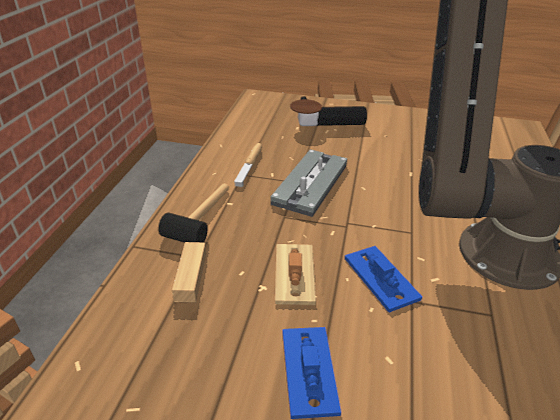

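Scene picture: the plywood plate with the brown leg is at (318,188), with blue look-alikes at (285,140) and (388,147). The fixture is at (183,230), the chisel at (180,307), the mallet at (310,290) and the offcut at (378,247). Side picture: plywood plate at (295,275), blue ones at (383,278) and (311,370), fixture at (312,180). I choose the plywood one and check it in a crop.

```bash
cat > h.py <<'E'
import cv2,numpy as np
from cell import env,cams
def ray(i,uv):
    T=np.linalg.inv(np.array(i["view"]));d=np.array([(uv[0]-i["cx"])/i["fx"],(uv[1]-i["cy"])/i["fy"],1.])
    return T[:3,3],T[:3,:3]@d
def onz(i,uv,z):
    o,d=ray(i,uv);return o+d*(z-o[2])/d[2]
def proj(i,p):
    c=np.array(i["view"])@np.append(p,1);return np.array([i["fx"]*c[0]/c[2]+i["cx"],i["fy"]*c[1]/c[2]+i["cy"]])
def tri(a,b):
    (o,d),(p,e)=a,b;s=np.linalg.lstsq(np.c_[d,-e],p-o,rcond=None)[0];return (o+d*s[0]+p+e*s[1])/2,np.linalg.norm(o+d*s[0]-p-e*s[1])
E
python3 - <<'E'
from h import *
a=cv2.imread("pics/scene.png");b=cv2.imread("pics/side.png")
def c(im,x,y,w,h):return cv2.resize(im[y:y+h,x:x+w],(400,300),interpolation=cv2.INTER_CUBIC)
cv2.imwrite("pics/crop.png",np.vstack([np.hstack([c(a,272,155,88,66),c(b,247,238,96,72)]),np.hstack([c(a,112,180,140,105),c(b,255,145,104,78)])]))
print([a[y,x].tolist() for x,y in((293,196),(345,175),(310,230),(150,212),(200,250))],[b[y,x].tolist() for x,y in((282,260),(282,295),(250,300))])
E
```

```text
[[71, 100, 128], [147, 215, 241], [85, 136, 196], [150, 156, 154], [116, 118, 117]] [[153, 212, 235], [148, 204, 232], [87, 127, 169]]
```

View pics/crop.png

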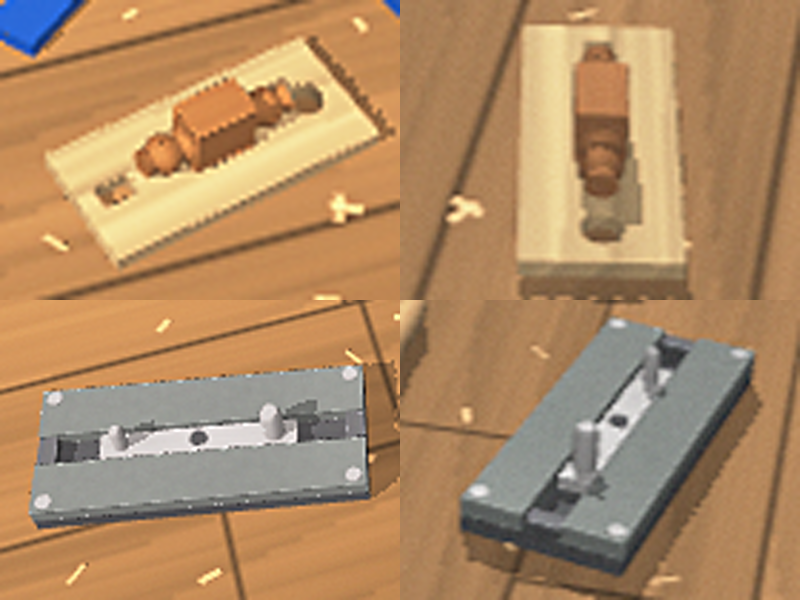

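The crop confirms the choice: plywood plate with a brown square block. Its round hole is at crop (311,98), the far right end in the scene view, and its slot is at (115,192). On the fixture the thick pin is at crop (272,420), towards +world y, and the thin pin is at (117,437).

Run:
```python
from h import *
a=cv2.imread("pics/scene.png");b=cv2.imread("pics/side.png")
S=cams.camera_info("scene");D=cams.camera_info("side")
def f(im,i,uv):
    m=((im[:,:,0]>112)&(im[:,:,2]>im[:,:,0].astype(int)+40)).astype(np.uint8)*255
    cs=cv2.findContours(m,0,1)[0];c=max(cs,key=lambda c:cv2.contourArea(c) if abs(cv2.minAreaRect(c)[0][0]-uv[0])<20 and abs(cv2.minAreaRect(c)[0][1]-uv[1])<20 else 0)
    w=np.array([onz(i,p,12)[:2] for p in c[:,0].astype(float)],np.float32);r=cv2.minAreaRect(w);print(np.round(r[0],1),np.round(r[1],1),r[2],np.round(cv2.boxPoints(r)).tolist())
f(a,S,(318,188));f(b,D,(295,275))
s=.22
print("hole",onz(S,(272+.22*311,155+.22*98),12),"slot",onz(S,(272+.22*115,155+.22*192),12))
s=.35
q=[(45,388),(362,366),(368,490),(33,518)]
Q=[onz(S,(112+s*x,180+s*(y-300)),30) for x,y in q];print(np.round(Q),np.mean(Q,0))
t=104/400
# block top corners / pins
for u,v,n in (((272,408),(587-400,426),"thick"),((117,429),(653-400,350),"thin")):
    print(n,*tri(ray(S,(112+s*u[0],180+s*(u[1]-300))),ray(D,(255+t*v[0],145+t*(v[1]-300)))))
q=[(612-400,320),(753-400,352),(622-400,560),(462-400,492)]
Q=[onz(D,(255+t*x,145+t*(y-300)),30) for x,y in q];print(np.round(Q),np.mean(Q,0))
```

```text
[519.1 199.8] [ 91.7 193.6] 11.94780158996582 [[454.0, 285.0], [494.0, 96.0], [584.0, 115.0], [544.0, 304.0]]
[519.7 199.4] [ 92.6 191.8] 12.575384140014648 [[454.0, 283.0], [495.0, 96.0], [586.0, 116.0], [544.0, 303.0]]
hole [505.98707437 273.53479288  12.        ] slot [536.71797996 132.34817543  12.        ]
[[ 450. -320.   30.]
 [ 518.  -29.   30.]
 [ 650.  -58.   30.]
 [ 586. -345.   30.]] [ 551.01190747 -188.10989017   30.        ]
thick [ 560.18719311 -121.21884606   64.72510789] 2.6772530320506074
thin [ 531.43730401 -259.09133347   54.57864282] 4.292658862639585
[[ 576. -344.   30.]
 [ 453. -322.   30.]
 [ 512.  -12.   30.]
 [ 641.  -65.   30.]] [ 545.62509007 -185.72856999   30.        ]
```

```bash
cat >> h.py <<'E'
from scipy.spatial.transform import Rotation as Ro
def to(xyz,yaw=None):
    """print tool-frame move (mm) and turn (deg) to put TCP at xyz with the jaw axis at yaw (deg, mod 180)"""
    s=env.state();R=Ro.from_euler("xyz",s["tcp_rot"]).as_matrix()
    print("t",s["t"],"pos",np.round(s["eef_pos"],1),"tool xyz",np.round(R.T,3).tolist(),"f",np.round(s["ft_force"],1),"open",round(s["opening"],3),"j",np.round(s["joints"],2))
    jy=np.degrees(np.arctan2(R[1,1],R[0,1]));print("jaw yaw",jy)
    print("shift now-axes mm",np.round(R.T@(np.array(xyz)-s["eef_pos"]),1))
    if yaw is not None:
        d=(yaw-jy+90)%180-90;a=-d;Rn=R@Ro.from_euler("x",a,degrees=True).as_matrix()
        print("turn deg",round(a,2),"scaled",round(a/180,4),"shift after turn",np.round(Rn.T@(np.array(xyz)-s["eef_pos"]),1))
E
python3 -c "
from h import *
to([548,-187,230],-12)"
```

```text
t 0.1 pos [ 150.9 -606.3  228.1] tool xyz [[-0.0, 0.001, -1.0], [0.241, -0.97, -0.001], [-0.97, -0.241, -0.0]] f [-0.   0.1 -0.3] open 1.001 j [-1.43  0.49  1.56 -0.    1.09 -0.11]
jaw yaw -76.03156228842978
shift now-axes mm [  -1.5 -311.  -486.6]
turn deg -64.03 scaled -0.3557 shift after turn [  -1.5  301.3 -492.7]
```

Call:
carry_out(grip=[-1, -1, -1, -1, -1], linear=[[0, -0.052, -0.081], [0, -0.052, -0.081], [0, -0.052, -0.081], [0, -0.052, -0.081], [0, -0.052, -0.081]], turn=[0, 0, 0, 0, 0])

```text
t: 0.6
eef_pos: [316.9, -429.9, 228.5]
tcp_rot: [-1.272, 1.571, 2.113]
ft_force: [1.1, -0.3, 0.2]
opening: 1.0
```

Call:
carry_out(grip=[-1, -1, -1, -1, -1], linear=[[0, -0.052, -0.081], [0, -0.052, -0.081], [0, -0.052, -0.081], [0, -0.052, -0.081], [0, -0.052, -0.081]], turn=[0, 0, 0, 0, 0])

```text
t: 1.1
eef_pos: [482.2, -254.7, 228.5]
tcp_rot: [-0.306, 1.571, 3.08]
ft_force: [0.5, -0.8, 0.3]
opening: 0.999
```

Call:
carry_out(grip=[-1, -1, -1, -1, -1], linear=[[0, -0.052, -0.081], [0, -0.052, -0.081], [0, 0, 0], [0, 0, 0], [0, 0, 0]], turn=[0, 0, -0.045, -0.045, -0.045])

```text
t: 1.6
eef_pos: [547.3, -185.8, 228.2]
tcp_rot: [-0.98, 1.57, 2.837]
ft_force: [0.0, 0.3, -1.0]
opening: 0.995
```

Call:
carry_out(grip=[-1, -1, -1, -1, -1], linear=[[0, 0, 0], [0, 0, 0], [0, 0, 0], [0, 0, 0], [0, 0, 0]], turn=[-0.045, -0.045, -0.045, -0.045, -0.045])

```text
t: 2.1
eef_pos: [547.1, -186.4, 228.3]
tcp_rot: [-1.65, 1.57, 2.872]
ft_force: [0.3, -0.0, 0.5]
opening: 1.002
```

Call:
carry_out(grip=[-1, -1], linear=[[0, 0, 0], [0, 0, 0]], turn=[0, 0])

```text
t: 2.3
eef_pos: [547.1, -186.4, 228.5]
tcp_rot: [-1.545, 1.57, 2.967]
ft_force: [0.0, -0.7, -0.6]
opening: 1.003
```

Run:
```python
from h import *
import pickle
i=cams.camera_info("wrist");im=cams.read_camera("wrist");cv2.imwrite("pics/w1.png",im);pickle.dump(i,open("w1.pkl","wb"))
to([519.5,199.6,230],12.2)
print([np.round(proj(i,p)) for p in ([560,-121,62],[531,-259,55])])
```

```text
t 2.35 pos [ 547.1 -186.4  228.5] tool xyz [[-0.0, 0.0, -1.0], [0.98, -0.199, -0.0], [-0.199, -0.98, -0.0]] f [ 0.   0.3 -0. ] open 1.0 j [-0.44  0.42  1.68 -0.    1.04 -0.24]
jaw yaw -11.456596746634368
shift now-axes mm [  -1.5 -103.8 -372.8]
turn deg -23.66 scaled -0.1314 shift after turn [  -1.5   54.6 -383.1]
[array([280., 141.]), array([279., 259.])]
```

View pics/w1.png

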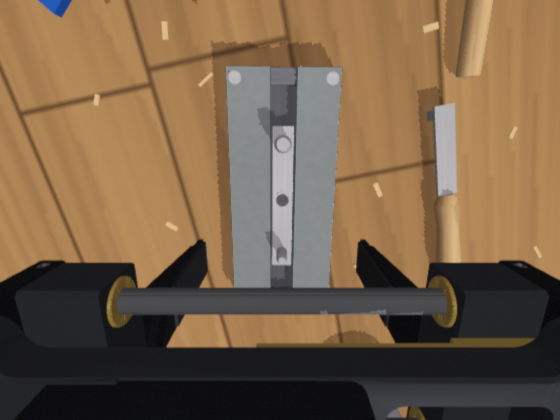

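The wrist view shows the fixture from (228,68) to (341,285), the thick pin's tip at (283,144) and the thin pin's tip at about (281,257). I zoom into the slot to get the pin centres.

Run:
```python
from h import *
im=cv2.imread("pics/w1.png")
def c(x,y,w,h):return cv2.resize(im[y:y+h,x:x+w],(400,400),interpolation=cv2.INTER_CUBIC)
cv2.imwrite("pics/w1c.png",np.hstack([c(258,120,50,50),c(258,232,50,50)]))
import pickle;i=pickle.load(open("w1.pkl","rb"))
g=cv2.cvtColor(im,cv2.COLOR_BGR2HSV)
# bed outline edges per row: first/last low-saturation column
L=[];Rr=[]
for r in range(85,225,4):
    k=np.where(g[r,200:370,1]<50)[0]+200;L.append(onz(i,(k[0]-.5,r),30)[:2]);Rr.append(onz(i,(k[-1]+.5,r),30)[:2])
for n,P in(("L",L),("R",Rr)):
    v=cv2.fitLine(np.array(P,np.float32),cv2.DIST_HUBER,0,.01,.01).ravel();v=v if v[1]>0 else -v
    print(n,v.round(3),"yaw",np.degrees(np.arctan2(-v[0],v[1])), "x at y=-187", v[2]+v[0]/v[1]*(-187-v[3]))
```

```text
L [ 2.10000e-01  9.78000e-01  4.96420e+02 -1.22003e+02] yaw -12.134103 x at y=-187 482.44507
R [ 2.08000e-01  9.78000e-01  6.22909e+02 -1.50254e+02] yaw -11.99194 x at y=-187 615.1039
```

View pics/w1c.png

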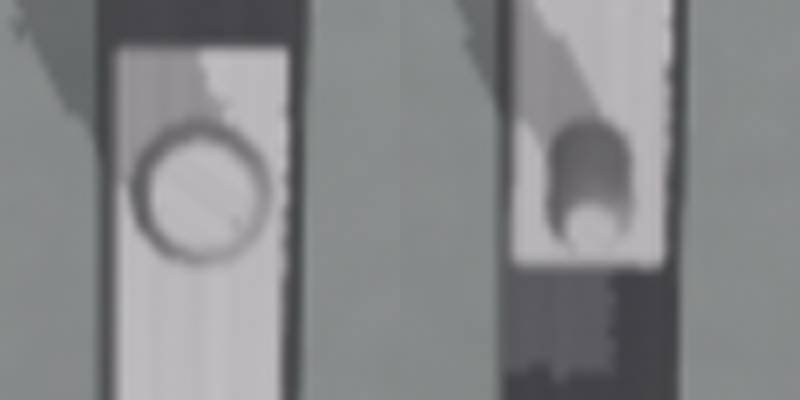

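Thick tip disc is at crop (202,193), so pixel (282.8,143.7). Thin tip disc is at crop (595,228), so pixel (281.9,260.1).

Run:
```python
from h import *
import pickle;i=pickle.load(open("w1.pkl","rb"))
A=onz(i,(282.8,143.7),62.5);B=onz(i,(281.9,260.1),54.5)
print(A,B,np.linalg.norm((A-B)[:2]),"yaw",np.degrees(np.arctan2(-(A-B)[0],(A-B)[1])),"mid",(A+B)/2)
for P in(A,B):print("centreline off x",P[0]-(548.8+np.tan(np.radians(12.06))*(P[1]+187)))
```

```text
[ 562.43831915 -123.86691568   62.5       ] [ 533.7331549  -261.62229963   54.5       ] 140.71436409623644 yaw -11.770730844856308 mid [ 548.08573702 -192.74460765   58.5       ]
centreline off x 0.14985259949276042
centreline off x 0.876307413652512
```

Call:
carry_out(grip=[-1, -1, -1, -1, -1], linear=[[0, -0.026, -0.0932], [0, -0.026, -0.0932], [0, -0.026, -0.0932], [0, -0.026, -0.0932], [0, -0.026, -0.0932]], turn=[0, 0, 0, 0, 0])

```text
t: 2.85
eef_pos: [528.4, 56.5, 228.7]
tcp_rot: [1.449, 1.57, -0.321]
ft_force: [1.2, -0.7, -0.5]
opening: 1.0
```

Call:
carry_out(grip=[-1, -1, -1, -1, -1], linear=[[0, -0.026, -0.0932], [0, -0.026, -0.0932], [0, -0.026, -0.0932], [0, 0, 0], [0, 0, 0]], turn=[0, 0, 0, -0.044, -0.044])

```text
t: 3.35
eef_pos: [517.3, 201.1, 228.4]
tcp_rot: [-1.0, 1.571, -2.485]
ft_force: [-0.9, -0.3, 0.0]
opening: 0.997
```

Call:
carry_out(grip=[-1, -1, -1, -1], linear=[[0, 0, 0], [0, 0, 0], [0, 0, 0], [0, 0, 0]], turn=[-0.044, 0, 0, 0])

```text
t: 3.75
eef_pos: [517.8, 199.4, 228.6]
tcp_rot: [-0.339, 1.571, -1.695]
ft_force: [0.7, -0.5, -0.2]
opening: 0.997
```

Run:
```python
from h import *
i=cams.camera_info("wrist");im=cams.read_camera("wrist");cv2.imwrite("pics/w2.png",im)
import pickle;pickle.dump(i,open("w2.pkl","wb"))
to([519.5,199.6,30],12.2)
```

```text
t 3.8 pos [517.9 199.3 228.6] tool xyz [[0.0, -0.0, -1.0], [0.977, 0.214, 0.0], [0.214, -0.977, 0.0]] f [-0.2 -0.2  0.1] open 1.004 j [ 0.25  0.39  1.73 -0.    1.02  0.03]
jaw yaw 12.333398957130202
shift now-axes mm [1.986e+02 1.700e+00 1.000e-01]
turn deg 0.13 scaled 0.0007 shift after turn [1.986e+02 1.700e+00 1.000e-01]
```

View pics/w2.png

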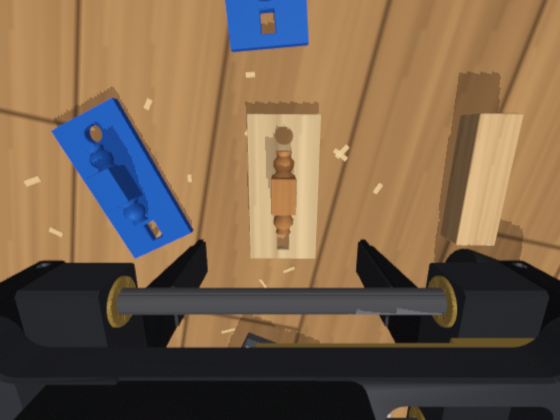

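The wrist view shows the plate from (247,114) to (320,258), with its hole at (283,135) at the +y end and its slot at (283,242). The block is at (284,195).

Run:
```python
from h import *
import pickle;i=pickle.load(open("w2.pkl","rb"));im=cv2.imread("pics/w2.png").astype(int)
L=[];Rr=[]
m=(im[:,:,0]>112)
for r in range(122,250,4):
    k=np.where(m[r,232:335])[0]+232;L.append(onz(i,(k[0]-.5,r),12)[:2]);Rr.append(onz(i,(k[-1]+.5,r),12)[:2])
for n,P in(("L",L),("R",Rr)):
    v=cv2.fitLine(np.array(P,np.float32),cv2.DIST_HUBER,0,.01,.01).ravel();v=v if v[1]>0 else -v
    print(n,v.round(3),"yaw",np.degrees(np.arctan2(-v[0],v[1])), "x at y=199.6", v[2]+v[0]/v[1]*(199.6-v[3]))
for c in(262,310):
    k=np.where(m[95:275,c])[0]+95;print(onz(i,(c,k[0]-.5),12),onz(i,(c,k[-1]+.5),12))
b=((im[:,:,2]>90)&(im[:,:,2]>2.0*im[:,:,0]))[176:214,262:306]
ys,xs=np.where(b);print("block px",xs.min()+262,xs.max()+262)
```

```text
L [-2.08000e-01  9.78000e-01 -4.70905e+02 -2.20715e+02] yaw 11.998242 x at y=199.6 -560.232
R [-2.07000e-01  9.78000e-01 -5.61173e+02 -2.29717e+02] yaw 11.962513 x at y=199.6 -652.1334
[475.26675607 289.95280977  12.        ] [512.63233492 103.26819327  12.        ]
[532.65146232 301.33522213  12.        ] [578.400258  116.1442474  12.       ]
block px 271 295
```

Wrist view gives the pattern centre at about (520.8,201.8) with yaw 12.0°, and the width checks at 90.1 mm. The scene view is about 2 mm off that. I use the wrist values for both ends so their bias cancels.

Call:
carry_out(grip=[-1, -1, -1, -1, -1], linear=[[0, 0.0068, -0.0036], [0.09, 0, 0], [0.09, 0, 0], [0.09, 0, 0], [0.07, 0, 0]], turn=[0.0018, 0, 0, 0, 0])

```text
t: 4.3
eef_pos: [520.4, 201.9, 56.3]
tcp_rot: [-1.458, 1.57, -2.817]
ft_force: [1.1, -0.1, 0.9]
opening: 0.997
```

Call:
carry_out(grip=[-1, -1, -1, -1], linear=[[0.03, 0, 0], [0.027, 0, 0], [0, 0, 0], [0, 0, 0]], turn=[0, 0, 0, 0])

```text
t: 4.7
eef_pos: [521.1, 202.1, 30.6]
tcp_rot: [1.462, 1.57, 0.103]
ft_force: [0.8, 0.4, -0.5]
opening: 1.002
```

```bash
python3 -c "
from h import *
to([520.8,201.8,30],12.0)"
```

```text
t 4.7 pos [521.1 202.1  30.6] tool xyz [[0.001, 0.0, -1.0], [0.978, 0.211, 0.001], [0.211, -0.978, 0.0]] f [ 0.8  0.4 -0.5] open 1.002 j [ 0.25  0.67  1.89 -0.    0.58  0.04]
jaw yaw 12.174847254730972
shift now-axes mm [ 0.6 -0.4  0.2]
turn deg 0.17 scaled 0.001 shift after turn [ 0.6 -0.4  0.2]
```

Call:
carry_out(grip=[1, 1, 1, 1, 1], linear=[[0, 0, 0], [0, 0, 0], [0, 0, 0], [0, 0, 0], [0, 0, 0]], turn=[0, 0, 0, 0, 0])

```text
t: 5.2
eef_pos: [520.8, 202.0, 30.3]
tcp_rot: [1.255, 1.57, -0.103]
ft_force: [1.1, -0.3, 0.0]
opening: 0.636
```

Call:
carry_out(grip=[1, 1, 1, 1, 1], linear=[[0, 0, 0], [0, 0, 0], [0, 0, 0], [0, 0, 0], [0, 0, 0]], turn=[0, 0, 0, 0, 0])

```text
t: 5.7
eef_pos: [520.3, 201.9, 30.0]
tcp_rot: [-1.432, 1.57, -2.79]
ft_force: [-1.7, 0.1, 0.9]
opening: 0.314
```

Call:
carry_out(grip=[1, 1, 1, 1, 1], linear=[[0, 0, 0], [0, 0, 0], [-0.02, 0, 0], [-0.04, 0, 0], [-0.06, 0, 0]], turn=[0, 0, 0, 0, 0])

```text
t: 6.2
eef_pos: [520.3, 201.8, 89.9]
tcp_rot: [-1.504, 1.568, -2.862]
ft_force: [-0.5, -0.9, -5.3]
opening: 0.312
```

Call:
carry_out(grip=[1, 1, 1, 1, 1], linear=[[-0.06, 0, 0], [-0.04, 0, 0], [-0.02, 0, 0], [0, 0, 0], [0, 0, 0]], turn=[0, 0, 0, 0, 0])

```text
t: 6.7
eef_pos: [520.4, 201.9, 149.4]
tcp_rot: [-1.42, 1.57, -2.778]
ft_force: [-0.6, -0.2, -5.7]
opening: 0.314
```

Run:
```python
from h import *
i=cams.camera_info("wrist");im=cams.read_camera("wrist");cv2.imwrite("pics/w3.png",im)
import pickle;pickle.dump(i,open("w3.pkl","wb"))
to([548.1,-192.7,150],-12)
```

```text
t 6.75 pos [520.3 201.8 149. ] tool xyz [[-0.002, -0.001, -1.0], [0.977, 0.211, -0.002], [0.211, -0.977, 0.0]] f [ 0.1 -0.5 -5.7] open 0.316 j [ 0.25  0.49  1.81 -0.    0.84  0.04]
jaw yaw 12.199642338189395
shift now-axes mm [ -0.9 -56.2 391.5]
turn deg 24.2 scaled 0.1344 shift after turn [ -0.9 109.2 380.1]
```

View pics/w3.png

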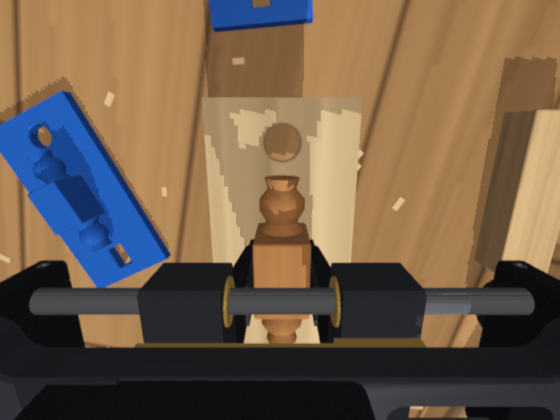

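The plate is held: hole at (282,142), far edge from (204,97) to (362,97). I measure the hole against the TCP.

Run:
```python
from h import *
import pickle;i=pickle.load(open("w3.pkl","rb"))
s=env.state();R=Ro.from_euler("xyz",s["tcp_rot"]).as_matrix()
f=lambda uv:np.round(R.T@(onz(i,uv,131.0)-s["eef_pos"]),1)
im=cv2.imread("pics/w3.png")
hsv=cv2.cvtColor(im,cv2.COLOR_BGR2HSV)[110:175,250:315]
m=(hsv[:,:,1]>120).astype(np.uint8)
c=max(cv2.findContours(m,0,1)[0],key=lambda c:cv2.contourArea(c) if cv2.boundingRect(c)[3]<50 else 0);print(cv2.boundingRect(c))
(x,y),r,a=cv2.fitEllipse(c);print(x+250,y+110,r);print("hole in tool",f((x+250,y+110)))
for r0 in(105,150,200,240):
    for s0,rng in((1,range(180,250)),(-1,range(385,320,-1))):pass
for uv in((204,97.5),(362,97.5),(283,97.5)):print(uv,f(uv))
cv2.imwrite("pics/w3c.png",cv2.resize(im[85:180,190:375],None,fx=4,fy=4,interpolation=cv2.INTER_CUBIC))
```

```text
(15, 14, 35, 37)
281.7000846862793 142.06955337524414 (34.12427520751953, 35.51154708862305)
hole in tool [ 18.    1.8 -70.6]
(204, 97.5) [ 18.  -42.  -94.9]
(362, 97.5) [ 17.9  47.  -95. ]
(283, 97.5) [ 18.    2.5 -94.9]
```

View pics/w3c.png

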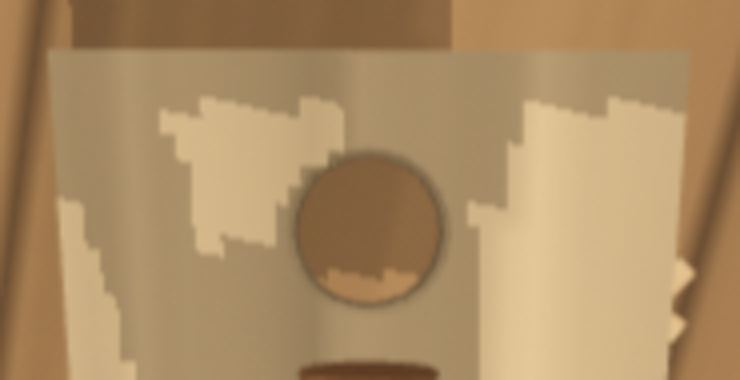

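Call:
carry_out(grip=[1, 1, 1, 1, 1], linear=[[0, -0.0055, 0.0372], [0, -0.011, 0.0744], [0, -0.0137, 0.093], [0, -0.0137, 0.093], [0, -0.0137, 0.093]], turn=[0, 0, 0, 0, 0])

```text
t: 7.25
eef_pos: [533.4, 3.4, 148.9]
tcp_rot: [-1.857, 1.569, 3.069]
ft_force: [0.1, 0.7, -5.6]
opening: 0.315
```

Call:
carry_out(grip=[1, 1, 1, 1, 1], linear=[[0, -0.0137, 0.093], [0, -0.0137, 0.093], [0, -0.0137, 0.093], [0, -0.011, 0.0744], [0, -0.0055, 0.0372]], turn=[0, 0, 0, 0, 0])

```text
t: 7.75
eef_pos: [546.6, -195.0, 148.7]
tcp_rot: [-1.971, 1.569, 2.952]
ft_force: [0.4, 0.5, -4.2]
opening: 0.313
```

Call:
carry_out(grip=[1, 1, 1, 1, 1], linear=[[0, 0, 0], [0, 0, 0], [0, 0, 0], [0, 0, 0], [0, 0, 0]], turn=[0.0168, 0.0336, 0.0336, 0.0336, 0.0168])

```text
t: 8.25
eef_pos: [546.7, -191.3, 149.0]
tcp_rot: [-1.84, 1.569, 2.659]
ft_force: [-0.2, 0.0, -5.3]
opening: 0.314
```

Call:
carry_out(grip=[1, 1, 1, 1, 1], linear=[[0.02, 0, 0], [0.02, 0, 0], [0.02, 0, 0], [0, 0, 0], [0, 0, 0]], turn=[0, 0, 0, 0, 0])

```text
t: 8.75
eef_pos: [546.9, -191.9, 119.6]
tcp_rot: [-1.739, 1.57, 2.765]
ft_force: [-0.1, 0.1, -4.0]
opening: 0.315
```

Run:
```python
from h import *
i=cams.camera_info("wrist");im=cams.read_camera("wrist");cv2.imwrite("pics/w4.png",im)
import pickle;pickle.dump(i,open("w4.pkl","wb"))
to([546.5,-192.4,98],-12)
c=lambda x,y,w,h:cv2.resize(im[y:y+h,x:x+w],(400,400),interpolation=cv2.INTER_CUBIC)
cv2.imwrite("pics/w4c.png",np.hstack([cv2.resize(im,(533,400)),c(252,112,60,60)[:,67:334]]))
cv2.imwrite("pics/w4d.png",c(252,112,60,60))
```

```text
t 8.8 pos [ 547.1 -192.   120. ] tool xyz [[-0.0, -0.0, -1.0], [0.978, -0.207, -0.0], [-0.207, -0.978, 0.0]] f [ 0.5 -0.1 -5.4] open 0.312 j [-0.45  0.56  1.78 -0.    0.8  -0.24]
jaw yaw -11.968816099793084
shift now-axes mm [22.  -0.5  0.5]
turn deg 0.03 scaled 0.0002 shift after turn [22.  -0.5  0.5]
```

View pics/w4c.png

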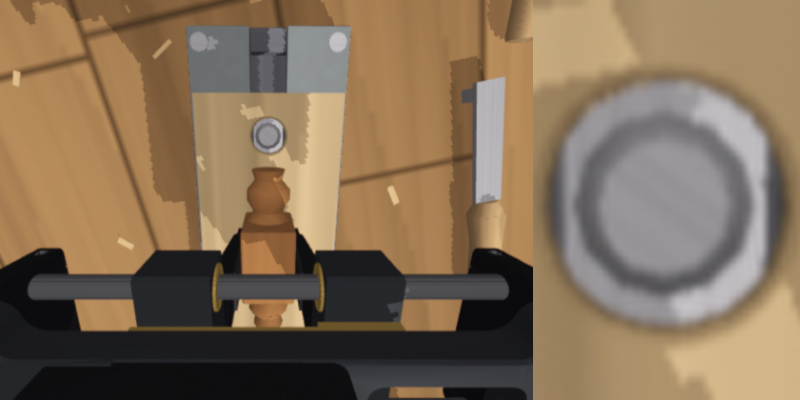

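Through the hole (centre about (282.15,142.0)) the thick pin's tip shows at about (281.85,142.4).

Run:
```python
from h import *
import pickle;i=pickle.load(open("w4.pkl","rb"))
s=env.state();R=Ro.from_euler("xyz",s["tcp_rot"]).as_matrix()
f=lambda uv,z:np.round(R.T@(onz(i,uv,z)-s["eef_pos"]),2)
print(np.linalg.inv(i["view"])[:3,3]-s["eef_pos"], R.T@np.linalg.inv(i["view"])[:3,2])
h=f((282.15,142),102);p=f((281.85,142.4),62.5);print("hole",h,"pin",p)
```

```text
[ 17.28445381  75.21044064 156.17538377] [ 0.96281667 -0.00126417  0.27015266]
hole [ 18.03   1.44 -71.26] pin [ 57.53   1.26 -69.64]
```

Call:
carry_out(grip=[1, 1, 1, 1, 1], linear=[[0.014, -0.0003, 0.0024], [0.014, 0, 0], [0.012, 0, 0], [0, 0, 0], [0, 0, 0]], turn=[0, 0, 0, 0, 0])

```text
t: 9.3
eef_pos: [546.6, -193.1, 100.0]
tcp_rot: [-1.505, 1.57, 2.998]
ft_force: [-0.3, 0.4, -5.1]
opening: 0.315
```

Run:
```python
from h import *
i=cams.camera_info("wrist");im=cams.read_camera("wrist");cv2.imwrite("pics/w5.png",im)
sd=cams.read_camera("side");cv2.imwrite("pics/s5.png",sd)
import pickle;pickle.dump(i,open("w5.pkl","wb"))
to([546.5,-192.4,98],-12)
c=lambda im,x,y,w,h:cv2.resize(im[y:y+h,x:x+w],(400,400),interpolation=cv2.INTER_CUBIC)
cv2.imwrite("pics/w5c.png",np.hstack([c(im,252,112,60,60),c(sd,255,110,104,104)]))
```

```text
t 9.4 pos [ 546.8 -193.2  100.3] tool xyz [[0.0, -0.0, -1.0], [0.978, -0.208, 0.0], [-0.208, -0.978, 0.0]] f [-0.2 -0.5 -5.2] open 0.312 j [-0.45  0.59  1.8  -0.    0.76 -0.24]
jaw yaw -11.987491765016646
shift now-axes mm [ 2.3 -0.4 -0.7]
turn deg 0.01 scaled 0.0001 shift after turn [ 2.3 -0.4 -0.7]
```

View pics/w5c.png

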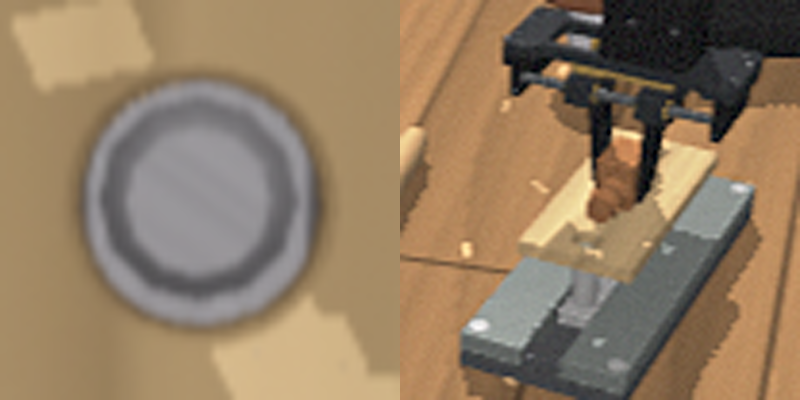

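The hole centre is at (282.0,142.1) and the pin tip at (281.8,141.8), nearly concentric.

Run:
```python
from h import *
import pickle;i=pickle.load(open("w5.pkl","rb"))
s=env.state();R=Ro.from_euler("xyz",s["tcp_rot"]).as_matrix()
f=lambda uv,z:np.round(R.T@(onz(i,uv,z)-s["eef_pos"]),2)
print("hole",f((282.0,142.1),82.3),"pin",f((281.8,141.8),62.5))
```

```text
hole [ 17.99   1.39 -71.16] pin [ 37.79   1.27 -70.67]
```

Call:
carry_out(grip=[1, 1, 1, 1, 1], linear=[[0.006, 0, 0.001], [0.006, 0, 0], [0.006, 0, 0], [0.006, 0, 0], [0, 0, 0]], turn=[0, 0, 0, 0, 0])

```text
t: 9.9
eef_pos: [546.3, -193.5, 87.6]
tcp_rot: [-1.721, 1.57, 2.782]
ft_force: [-0.4, -0.3, -4.8]
opening: 0.312
```

Call:
carry_out(grip=[1, 1, 1, 1, 1], linear=[[0.006, 0, 0], [0.006, 0, 0], [0.006, 0, 0], [0, 0, 0], [0, 0, 0]], turn=[0, 0, 0, 0, 0])

```text
t: 10.4
eef_pos: [546.5, -193.6, 79.0]
tcp_rot: [-1.363, 1.571, 3.141]
ft_force: [-0.5, 0.1, -5.3]
opening: 0.311
```

Run:
```python
from h import *
print(np.round(env.state()["moment"],2))
to([546.5,-193.2,60],-12)
```

```text
[-0.03 -0.07 -0.  ]
t 10.4 pos [ 546.5 -193.6   79. ] tool xyz [[-0.0, 0.0, -1.0], [0.978, -0.208, -0.0], [-0.208, -0.978, 0.0]] f [-0.5  0.1 -5.3] open 0.311 j [-0.45  0.62  1.81 -0.    0.72 -0.25]
jaw yaw -11.990309246225737
shift now-axes mm [19.  -0.1 -0.4]
turn deg 0.01 scaled 0.0001 shift after turn [19.  -0.1 -0.4]
```

The plate's underside is at about 49 mm, past both tapers, with no contact force. I continue down.

Call:
carry_out(grip=[1, 1, 1, 1, 1], linear=[[0.007, 0, 0], [0.007, 0, 0], [0.007, 0, 0], [0.007, 0, 0], [0, 0, 0]], turn=[0, 0, 0, 0, 0])

```text
t: 10.9
eef_pos: [546.3, -193.5, 64.5]
tcp_rot: [-1.714, 1.57, 2.789]
ft_force: [-1.0, 0.8, -5.4]
opening: 0.311
```

Call:
carry_out(grip=[1, 1, 1, 1, 1], linear=[[0.004, 0, 0], [0.003, 0, 0], [0.002, 0, 0], [0, 0, 0], [0, 0, 0]], turn=[0, 0, 0, 0, 0])

```text
t: 11.4
eef_pos: [546.6, -193.6, 60.7]
tcp_rot: [0.866, 1.571, -0.914]
ft_force: [-0.1, -0.1, -5.3]
opening: 0.319
```

Call:
carry_out(grip=[1, 1, 1, 1], linear=[[0.001, 0, 0], [0.001, 0, 0], [0, 0, 0], [0, 0, 0]], turn=[0, 0, 0, 0])

```text
t: 11.8
eef_pos: [546.6, -193.7, 60.0]
tcp_rot: [1.08, 1.57, -0.7]
ft_force: [-1.0, 1.1, 3.7]
opening: 0.314
```

Contact at z 60.0, as expected: bed 30 plus the 30 mm grip height. One light press, then open.

Call:
carry_out(grip=[1, 1, 1], linear=[[0.001, 0, 0], [0, 0, 0], [0, 0, 0]], turn=[0, 0, 0])

```text
t: 12.1
eef_pos: [546.6, -193.7, 60.0]
tcp_rot: [1.174, 1.57, -0.606]
ft_force: [-2.7, 2.0, 11.0]
opening: 0.313
```

Call:
carry_out(grip=[-1, -1, -1, -1, -1], linear=[[0, 0, 0], [0, 0, 0], [0, 0, 0], [0, 0, 0], [0, 0, 0]], turn=[0, 0, 0, 0, 0])

```text
t: 12.6
eef_pos: [546.6, -193.6, 59.0]
tcp_rot: [0.454, 1.571, -1.326]
ft_force: [-0.3, 0.1, -0.4]
opening: 0.678
```

Call:
carry_out(grip=[-1, -1, -1, -1, -1], linear=[[0, 0, 0], [0, 0, 0], [0, 0, 0], [0, 0, 0], [-0.02, 0, 0]], turn=[0, 0, 0, 0, 0])

```text
t: 13.1
eef_pos: [546.0, -193.4, 68.5]
tcp_rot: [-1.767, 1.569, 2.736]
ft_force: [-0.4, -0.2, 0.7]
opening: 0.998
```

Call:
carry_out(grip=[-1, -1, -1, -1, -1], linear=[[-0.06, 0, 0], [-0.08, 0, 0], [-0.08, 0, 0], [-0.08, 0, 0], [-0.04, 0, 0]], turn=[0, 0, 0, 0, 0])

```text
t: 13.6
eef_pos: [547.0, -193.8, 243.5]
tcp_rot: [1.31, 1.566, -0.47]
ft_force: [0.4, 0.4, -0.6]
opening: 1.002
```

Run:
```python
from h import *
i=cams.camera_info("wrist");im=cams.read_camera("wrist");sd=cams.read_camera("side")
to([546.5,-193.2,60],-12)
cv2.imwrite("pics/end.png",np.hstack([im[40:300,170:420],cv2.resize(sd[110:240,220:390],(340,260),interpolation=cv2.INTER_CUBIC)]))
```

```text
t 13.7 pos [ 547.3 -193.9  243. ] tool xyz [[0.005, -0.003, -1.0], [0.978, -0.208, 0.006], [-0.208, -0.978, 0.002]] f [ 0.3 -0.2 -1.2] open 1.0 j [-0.45  0.41  1.66 -0.    1.07 -0.25]
jaw yaw -11.985381587564698
shift now-axes mm [183.   -2.   -0.8]
turn deg 0.01 scaled 0.0001 shift after turn [183.   -2.   -0.8]
```

View pics/end.png

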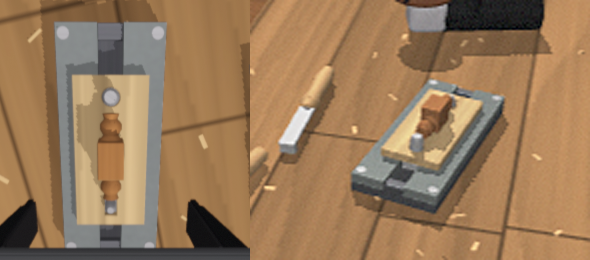

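The wrist view shows the thick pin through the round hole at crop (110,98) and the thin pin in the slot at (111,207). The side view shows the plate flat on the bed. I hand in the job.

```bash
python3 -c "
from cell import env
print(env.job_done())"
```

```text
the job is handed in; nothing more can be done
None
```

The plywood pattern is down on the fixture's bed, with the thick pin through the round hole and the thin pin through the slot. I handed the job in at about 13.7 s, with the gripper open and about 180 mm above the plate.

I picked the pattern up by its block and found the pins with the wrist camera. Above the fixture I centred the hole over the thick pin by looking through it.

- **Lowering:** there was no noticeable side force until the plate met the bed at TCP z 60.0 mm, the expected height for flush. I pressed lightly, with the force peaking at about 11 N, and then released.
- **Final pictures:** both pins show through their openings and the plate lies flat on the bed. I never moved near the mallet, chisel and offcut, though the last picture shows only the chisel clearly.
- **Disagreement:** the wrist camera and the scene camera differed by about 2 mm on positions, roughly the stated calibration error. I used the wrist camera throughout and the look through the hole to cancel it.

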